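# Load a chamber slide into the imager's corner pocket

### The job

Load the chamber slide that lies on the slide imager's deck: with your fingertips push it back flat against the long rail, then slide it along the rail, keeping it against the rail, into the corner pocket until it is fully home against the end stop. Do not lift, tip or carry the slide, leave the vials, dish, bottle, beaker and pen where they stand, and finish with the hand clear.

Things in the scene. Friction and masses are not known exactly. Their poses are not given: they have to be found in the camera images.
- imager: Fixed low white box of a slide imager, 240 mm deep (its x) by 380 mm wide (its y), turned up to 16 degrees. Origin: centre of its underside, on the bench; z up, x away from its display front towards the rail at the back, y along the rail towards the pocket (left, seen from the front). Its flat aluminium deck is 60 mm above the bench.
- rail (a point): Middle of the straight steel rail at the back of the deck: on its inner (front) face, at deck level, x = +85 mm, y = 0 of the imager; axes as the imager's. The rail is 12 mm high and 12 mm thick and runs from y = -165 to +165 mm.
- keeper (a point): Steel keeper bar of the pocket, parallel to the rail, 8 mm high, 10 mm thick: its inner face (towards the rail) at deck level, middle of its length, x = +57, y = +127 mm of the imager; axes as the imager's. It runs from y = +105 to the stop at +150 mm; a lead-in at its open end flares away from the rail to about x = +47 mm at y = +88 mm.
- pocket (a point): The corner pocket between rail, keeper and end stop, 28 mm wide, open towards -y, a round optical window in its floor. The point is where a fully home slide has its origin: on the deck, x = +72, y = +112 mm of the imager; axes as the imager's. The end stop, a bar 12 mm high across the lane from x = +44 to +97 mm, has its inner face 38 mm beyond the point, at y = +150 mm.
- chamber_slide: Eight-well chamber slide: black frame 26 mm (its x) by 76 mm (its y) and 9 mm high, clear lid 24 by 74 mm on it, 14 mm high in all, about 30 g. Origin: centre of its underside; ends alike. Starts loose, flat on the deck, up to 29 degrees out of line with the rail, 62 to 122 mm short of it, 120 to 200 mm short of the stop. Slides easily on deck and rail (friction 0.2); fingertips grip it.
- deck_vial: Bystander: small glass vial with white cap, 22 mm across, 40 mm high, standing on the deck at a front corner. Origin: centre of its underside.
- dish: Bystander: small round covered dish, 38 mm across, 11 mm high, lying on the deck at a front corner. Origin: centre of its underside.
- cap_vial_a: Bystander: glass vial with white cap, 24 mm across, 45 mm high, on the bench. Origin: centre of its underside.
- cap_vial_b: Bystander: glass vial with red cap, 24 mm across, 45 mm high, on the bench. Origin: centre of its underside.
- dropper_bottle: Bystander: amber bottle with black dropper bulb, 40 mm across, 107 mm high, on the bench. Origin: centre of its underside.
- beaker: Bystander: empty glass beaker, 68 mm across, 85 mm high, on the bench. Origin: centre of its underside.
- marker_pen: Bystander: white marker pen with black cap, 135 mm long, 13 mm thick, lying on the bench. Origin: middle of its length, on the bench.
Mind the look-alikes: they are no part of the job. Leave any blue or pink look-alike of the chamber_slide alone.

How it is judged (in metres and radians):
On the way, in this order (a step that is already met when the one before it is completed fails the run):
1. the slide lies flat against the rail, short of the pocket (x of chamber_slide in the frame of pocket above -0.0025 m and y of chamber_slide in the frame of pocket below -0.045 m and angle between the y axis of chamber_slide and the y axis of imager, either way round below 0.06 rad), for 0.1 s.
2. the slide is fully home in the corner pocket (x of chamber_slide in the frame of pocket above -0.003 m and y of chamber_slide in the frame of pocket above -0.002 m and angle between the y axis of chamber_slide and the y axis of imager, either way round below 0.05 rad), for 0.2 s.
At the end, for the whole second after the job is handed in: The slide lies flat and at rest in the corner pocket, its end within 2 mm of the end stop, its long side within 3 mm of the rail and parallel to it within 0.05 rad, and the robot is clear (all of step 2 and x of chamber_slide in the frame of pocket below 0.003 m and y of chamber_slide in the frame of pocket below 0.003 m and z of chamber_slide in the frame of pocket below 0.002 m and angle between chamber_slide's own z axis and vertical below 0.05 rad and linear speed of chamber_slide below 0.01 m/s); the robot touches nothing.
It fails at once if the slide is lifted more than 5 mm off the deck, tipped more than 0.2 rad, or falls off the deck (z of chamber_slide in the frame of pocket above 0.005 m or z of chamber_slide in the frame of pocket below -0.006 m or angle between chamber_slide's own z axis and vertical above 0.2 rad).
It fails at once if the slide is off the rail (its middle more than 6 mm from its line along the rail) on the last 100 mm of the way to the pocket (y of chamber_slide in the frame of pocket above -0.1 m and x of chamber_slide in the frame of pocket below -0.006 m).
It fails at once if a bystander is moved more than 15 mm or tipped over (distance of any of deck_vial, dish, cap_vial_a, cap_vial_b, dropper_bottle, beaker, marker_pen from where it was at the start of the episode above 0.015 m or angle between any of deck_vial, cap_vial_a, cap_vial_b, dropper_bottle, beaker's own z axis and vertical above 0.5 rad).
It also fails if it takes over 48 s, if anything falls off the work surface, if the arm or the gripper's body presses on something with over 40 N, if the wrist force passes 120 N, or if a joint passes its speed limit or range.

### The arm

A 6-joint arm with a two-finger parallel gripper is mounted at the origin on the work surface. World frame = base frame: x ahead of the robot, y to its left, z up, the work surface at z = 0. Lengths are in mm, angles in rad, forces in N, time in s.
With the tool pointing down it reaches from about 275 to 750 mm from the base axis. Payload 10.2 kg.
Tool frame: the origin (TCP) lies midway between the tips of the shut fingers; the grasp point (between the pads) lies 19 mm behind it; x points along the fingers, y is the direction in which the jaws open and shut, and the axes are right-handed (so a half turn about x gives the same grasp; the last joint's range is limited). The gripper opens to 85 mm and grips with 20 to 120 N. Pads are 22 mm wide; open, the fingers measure 114 mm over their backs; the gripper's body (76 mm by 85 mm) begins 54 mm behind the grasp point. The pads swing forward as they close: fully open they stand 13 mm farther back than shut.
Start: joints at [1.068, 0.313, 1.498, -0, 1.331, -0.223], TCP at [144.999, 504.586, 231.294] pointing down, gripper open.
Joint ranges: [-2.94, 2.94], [-0.97, 2.17], [0.19, 2.56], [-1.23, 4.37], [0.02, 3.11], [-2.88, 2.88]. Speed limits (rad/s): [2.39, 2.39, 3.01, 3.14, 3.14, 3.14].

### API

Orientations are given as a unit quaternion [w, x, y, z].
In Python, from rig import ctrl gives the robot as it stands.
- The arm moves only by the tool arm_command, never from a script. Its argument "plan" is a list of rows, each a list of 5 numbers: the shift along the tool's x, y, z in m, then the turn about the tool's x in rad, then the opening, from 0 (shut) to 1 (fully open). A call has 1 to 12 rows; each row shifts and turns the commanded pose from where the row before left it, along the tool's axes as they then stand; what a row does not reach is not made up. A row lasts 1/8 s, in which the tool goes at most 62.5 mm and 10.7 degrees, less where a joint would pass 70% of its speed; a pose out of reach is approached as far as the arm can. A call with a gripper value outside its range is refused whole. The fingers move at their own pace and stop on an object; "squeeze" is the grip in N (left out, the last holds). Time passes only in rows, so rows that do not move let the fingers close. It gives the time, the measured TCP pose, the force and the opening at its end, in the units of the state.
- ctrl.sense(): the state, without advancing time (a new reading comes with each control period).
- ctrl.capture(name): name is "side" or "top" or "wrist"; returns a dict with "color" (420x560x3 uint8, red, green, blue), "fx", "fy", "cx", "cy" (pixels), "k1" (the pictures are not rectified: a ray, as slopes to the right and down, at radius r is drawn at 1 + k1 r^2 times it, then the intrinsics apply), "xyz" and "orientation" of the camera in the world; the wrist camera has in their place "hand_eye" (4x4, takes a point from camera to tool coordinates, whose origin is the TCP and whose axes are the tool frame's). Camera axes: x right, y up, looking along -z (the intrinsics and any distortion apply to the point x, -y, -z); pixel columns grow to the right and rows downward; lengths in mm; the calibration is good to about 2 mm. A picture is of the moment at which its call begins: read the wrist's pose just before it. There is no depth.
- ctrl.finish_job(): hands the job in, once; it reports no verdict.
Trained networks look in the newest picture that a camera, given by its name, has taken for a name from the list of things; names that differ only in an ending like _2 or _b are one class to them, and where a whole thing is asked for, a point or a joint stands for the part that bears it (a point fixed in the world has none). Each returns a list of dicts, best first, with "score" (0 to 1); they miss things now and then, are a little off and sometimes report something else, mostly with a low value. They report only what shows in the picture. A call takes as long as a camera call. They do not tell look-alikes from the thing itself.
- ctrl.spot_in(camera, query): "uv" ([column, row] in pixels, amid what is visible of it).
- ctrl.regions_of(camera, query): "mask" (420x560 bool, what is visible of it) and "uv" ([column, row] in pixels, amid what is visible of it).
- ctrl.place_of(camera, query): "uv" ([column, row] in pixels: a listed point, or the origin of a listed thing).
The state is a dict: "time_s": time; "joints": joint angles; "dq": joint speeds; "tau": joint torques, N m; "eef_pos": TCP position; "ee_rot": TCP orientation; "force": force on the tool from outside, world axes, zero at the start; "wrist_torque": the same for the moment, N m; "grip_width": opening from 0.0 (shut) to 1.0 (fully open).
Only numpy, scipy, OpenCV 4.12 (cv2) and the standard library are available. Lean on these libraries where they do the work, as an engineer would, in place of code of your own. Each camera call takes 0.05 s, during which the arm holds its last target.

## Working session

There is one attempt and no reset: what is moved stays moved. The work goes in short steps, Python scripts to look and compute and a tool call to move; the robot and the scene stay as the last step left them, time stands still between calls to the robot, and variables do not carry over. Pictures are saved under pics/ and viewed, and the job is handed in when it is done.

Besides the shell and the picture viewer there is one more tool, called after ">>>" by a JSON object that holds its "fn" and its "kwargs", one argument or row to a line. arm_command: Moves the arm, as the interface text tells. Its arguments: {"type":"object","properties":{"plan":{"type":"array"},"squeeze":{"type":"number"}},"required":["plan"]}

```bash
ls; mkdir -p pics
python3 - <<'E'
from rig import ctrl
import cv2
s=ctrl.sense(); print({k:s[k] for k in('time_s','eef_pos','ee_rot','force','grip_width')})
for n in('side','top','wrist'):
    c=ctrl.capture(n); cv2.imwrite(f'pics/{n}0.png',c['color'][:,:,::-1]); print(n,{k:v for k,v in c.items() if k!='color'})
    for q in('chamber_slide','rail','keeper','pocket','deck_vial','dish','imager'):
        try: print(q,[(round(d['score'],2),[round(float(x),1) for x in d['uv']]) for d in ctrl.place_of(n,q)][:4])
        except Exception as e: print(q,e)
E
```

```text
pics
{'time_s': 0.0, 'eef_pos': array([144.86246252, 504.34357227, 230.73845189]), 'ee_rot': array([ 0.70002598,  0.09817904,  0.70036885, -0.09903524]), 'force': array([-0.23478945, -0.02126999,  0.59845683]), 'grip_width': 1.002422745703255}
side {'fx': 523.9368020702805, 'fy': 523.9368020702805, 'cx': 277.3704261595568, 'cy': 211.6009741867348, 'k1': -0.03236672750520444, 'xyz': array([369.07193535, 931.54570849, 938.63960958]), 'orientation': array([-0.0543597 , -0.03581782,  0.40113974,  0.91370073])}
chamber_slide [(0.8, [349.6, 199.9]), (0.78, [340.3, 225.1]), (0.52, [268.9, 193.6])]
rail [(0.75, [225.7, 204.1])]
keeper [(0.75, [217.4, 238.1]), (0.42, [299.2, 349.9])]
pocket [(0.85, [214.1, 236.4]), (0.47, [268.5, 348.6])]
deck_vial [(0.46, [308.2, 173.3])]
dish [(0.65, [267.1, 260.4])]
imager [(0.6, [256.8, 224.0])]
top {'fx': 399.6569173592941, 'fy': 399.6569173592941, 'cx': 281.9117895073306, 'cy': 206.32845594732467, 'k1': -0.03096286607707339, 'xyz': array([ 428.18510879,  -15.15369174, 1016.42877802]), 'orientation': array([ 0.71267421,  0.03333884, -0.0297964 , -0.70006
[... 172 characters left out ...]
247.1, 149.2])]
deck_vial [(0.65, [351.0, 235.0])]
dish [(0.74, [218.6, 203.4])]
imager [(0.92, [287.1, 189.0])]
wrist {'fx': 305.3046222271795, 'fy': 305.3046222271795, 'cx': 285.97831870717715, 'cy': 210.87727502550302, 'k1': -0.05406259706912437, 'hand_eye': array([[-2.66259033e-04,  3.07134630e-01, -9.51666038e-01,
        -1.42723870e+02],
       [ 9.99999947e-01,  2.59512232e-04, -1.96028667e-04,
        -2.00724440e-01],
       [ 1.86761786e-04, -9.51666040e-01, -3.07134683e-01,
        -7.89874632e+01],
       [ 0.00000000e+00,  0.00000000e+00,  0.00000000e+00,
         1.00000000e+00]])}
chamber_slide [(0.82, [12.9, 379.6])]
rail []
keeper []
pocket []
deck_vial []
dish []
imager []
```

View pics/side0.png

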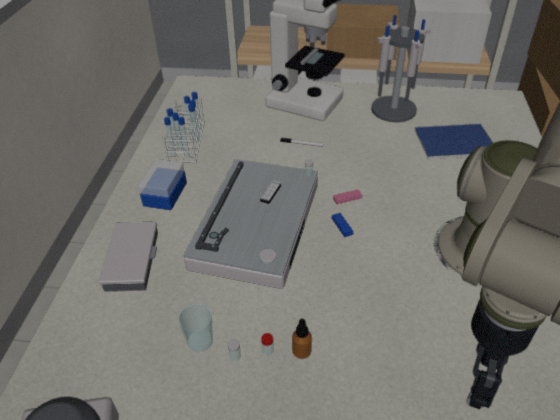

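View pics/top0.png

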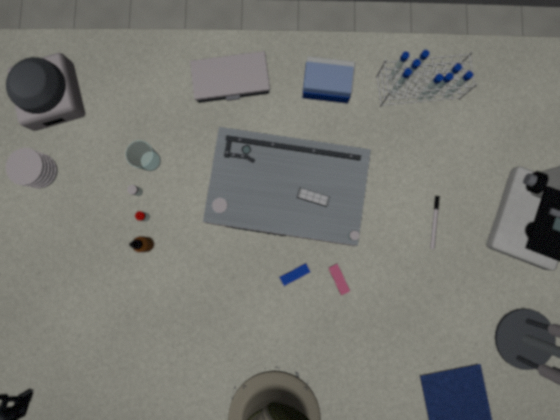

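The slide meant is the black/clear one on the deck: top ≈ (313,196), side ≈ (270,192). The blue one (top 295,273; side 342,225) and the pink one (top 340,279; side 348,197) lie on the bench and are look-alikes. I'll confirm this in a crop and measure from it.

```bash
cat > h.py <<'E'
import numpy as np, cv2
from scipy.spatial.transform import Rotation as R
from scipy.optimize import least_squares
def rot(q): return R.from_quat([q[1],q[2],q[3],q[0]]).as_matrix()
def campose(c,s=None):
    if 'hand_eye' in c:
        H=np.array(c['hand_eye']); Rt=rot(s['ee_rot']); return Rt@H[:3,:3], Rt@H[:3,3]+np.array(s['eef_pos'])
    return rot(c['orientation']), np.array(c['xyz'])
def proj(c,P,s=None):
    Rc,t=campose(c,s); p=(np.atleast_2d(P)-t)@Rc
    a=np.stack([p[:,0]/-p[:,2],-p[:,1]/-p[:,2]],1); f=1+c['k1']*(a**2).sum(1,keepdims=True)
    return a*f*[c['fx'],c['fy']]+[c['cx'],c['cy']]
def ray(c,uv,s=None):
    Rc,t=campose(c,s); a=(np.atleast_2d(uv)-[c['cx'],c['cy']])/[c['fx'],c['fy']]; b=a.copy()
    for _ in range(20): b=a/(1+c['k1']*(b**2).sum(1,keepdims=True))
    d=np.stack([b[:,0],-b[:,1],-np.ones(len(b))],1)@Rc.T
    return t,d
def onz(c,uv,z,s=None):
    t,d=ray(c,uv,s); return t+d*((z-t[2])/d[:,2:3])
def tri(obs):
    A=np.zeros((3,3));b=np.zeros(3)
    for t,d in obs:
        d=d.ravel()/np.linalg.norm(d);M=np.eye(3)-np.outer(d,d);A+=M;b+=M@t
    return np.linalg.solve(A,b)
E
python3 - <<'E'
from h import *
from rig import ctrl
s=ctrl.sense(); print('tool axes\n',rot(s['ee_rot']).round(3))
cs=ctrl.capture('side'); ct=ctrl.capture('top')
ims=[]
for c,n,b in((cs,'side',(180,150,330,290)),(ct,'top',(195,120,380,250))):
    x0,y0,x1,y1=b; cv2.imwrite(f'pics/{n}1.png',cv2.resize(c['color'][y0:y1,x0:x1,::-1],None,fx=4,fy=4,interpolation=cv2.INTER_CUBIC))
for q in('chamber_slide','keeper','pocket','dish','deck_vial','beaker','cap_vial_a','dropper_bottle','marker_pen'):
    print(q,[onz(ct,d['uv'],60).round(0).tolist() for d in ctrl.place_of('top',q)],[onz(cs,d['uv'],60).round(0).tolist() for d in ctrl.place_of('side',q)])
def slide(n,c):
    for d in ctrl.regions_of(n,'chamber_slide'):
        m=d['mask']; print(n,d['uv'],m.sum(),cv2.minAreaRect(np.argwhere(m)[:,::-1].astype(np.float32)))
slide('side',cs);slide('top',ct)
E
```

```text
tool axes
 [[-0.     0.276  0.961]
 [ 0.     0.961 -0.276]
 [-1.     0.    -0.   ]]
chamber_slide [[[537.0, -84.0, 60.0]], [[359.0, -48.0, 60.0]], [[338.0, -144.0, 60.0]]] [[[337.0, -74.0, 60.0]], [[539.0, -77.0, 60.0]], [[354.0, 19.0, 60.0]]]
keeper [] [[[641.0, 94.0, 60.0]], [[646.0, 86.0, 60.0]]]
pocket [[[653.0, 78.0, 60.0]], [[563.0, -18.0, 60.0]], [[616.0, 314.0, 60.0]]] [[[652.0, 88.0, 60.0]]]
dish [[[514.0, 142.0, 60.0]]] [[[507.0, 142.0, 60.0]]]
deck_vial [[[448.0, -173.0, 60.0]]] []
beaker [] [[[613.0, 369.0, 60.0]]]
cap_vial_a [[[550.0, 338.0, 60.0]]] [[[538.0, 398.0, 60.0]], [[474.0, 377.0, 60.0]]]
dropper_bottle [] [[[414.0, 374.0, 60.0]], [[643.0, 91.0, 60.0]]]
marker_pen [[[478.0, -374.0, 60.0]], [[475.0, 316.0, 60.0]]] [[[468.0, -308.0, 60.0]]]
side [348.8, 195.9] 267 ((347.20587158203125, 196.3235626220703), (9.943961143493652, 28.376667022705078), 75.96376037597656)
side [269.4, 191.6] 274 ((269.92303466796875, 191.61538696289062), (11.094003677368164, 26.07090950012207), 33.6900634765625)
top [295.1, 274.3] 295 ((293.9000549316406, 274.800048828125), (11.180339813232422, 28.621667861938477), 63.43495178222656)
top [311.3, 198.4] 377 ((312.48114013671875, 197.0660400390625), (32.5544548034668, 12.225090026855469), 15.945395469665527)
top [287.0, 185.0] 14796 ((286.8131103515625, 186.30404663085938), (157.3635711669922, 100.27489471435547), 8.383248329162598)
top [336.3, 278.5] 299 ((338.5205993652344, 279.0464172363281), (30.155784606933594, 10.05192756652832), 66.03751373291016)
```

View pics/side1.png

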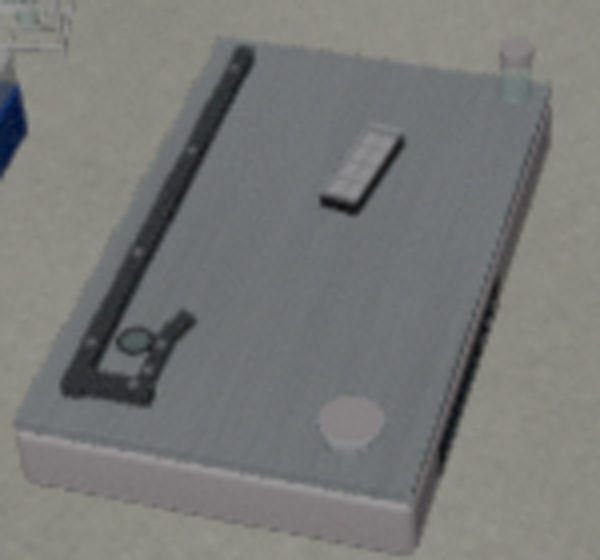

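View pics/top1.png

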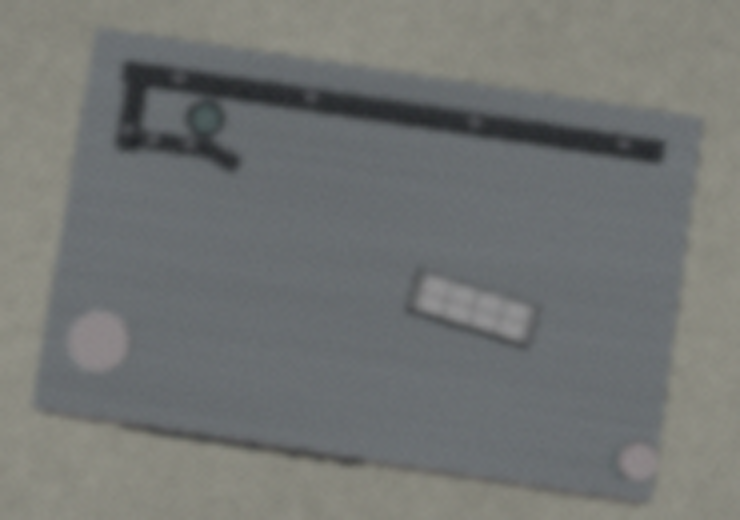

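The crops confirm the slide: black frame, eight pale wells, alone on the deck (top ≈ (313,197)). Now I'll fit the imager from its deck and rail corners in both views, leaving the height free as a check.

Run:
```python
from h import *
from rig import ctrl
cs=ctrl.capture('side'); ct=ctrl.capture('top')
f=lambda p,o:(np.array(p,float)+.5)/4-.5+np.array(o)
# order: back-left(120,190), back-right(120,-190), front-right, front-left ; z=deck
M=np.array([[120,190,0],[120,-190,0],[-120,-190,0],[-120,190,0]],float)
T=f([(97,30),(703,118),(650,502),(37,408)],(195,120)); S=f([(17,430),(222,38),(550,88),(412,500)],(180,150))
# rail top outer: top view ends
def W(p,P): c,s_=np.cos(p[2]),np.sin(p[2]); return P@np.array([[c,-s_,0],[s_,c,0],[0,0,1]]).T+[p[0],p[1],p[3]]
r=lambda p:np.r_[(proj(ct,W(p,M))-T).ravel(),(proj(cs,W(p,M))-S).ravel()]
o=least_squares(r,[560,-20,-.1,60]); print(o.x,o.fun.round(1))
for c,uv in((ct,T),(cs,S)):
    k=(lambda p:(proj(c,W([*p,60],M))-uv).ravel()); q=least_squares(k,[560,-20,-.1]); print(q.x,q.fun.round(1))
# slide: lid top corners/ footprints
L=np.array([[13,38,9],[13,-38,9],[-13,-38,9],[-13,38,9]],float)
ts=f([(421,270),(540,305),(528,347),(407,308)],(195,120))
q=least_squares(lambda p:(proj(ct,W([*p,60],L))-ts).ravel(),[538,-80,-.1]); print('slide top',q.x,q.fun.round(1))
ss=f([(320,196),(374,122),(405,134),(354,205)],(180,150))
q=least_squares(lambda p:(proj(cs,W([*p,60],L))-ss).ravel(),[538,-80,-.1]); print('slide side',q.x,q.fun.round(1))
# height check by triangulation of slide center
print(tri([(ray(ct,ts.mean(0))),(ray(cs,ss.mean(0)))]))
```

```text
[ 5.66391855e+02 -2.28793899e+01 -1.30274879e-01  5.18162175e+01] [ 0.  -0.6  1.  -0.5  1.5  0.6 -1.1  0.8 -1.3 -0.4 -0.8  0.7  0.8  0.3
  0.8  1.1]
[ 5.65535832e+02 -2.18790103e+01 -1.31284093e-01] [-0.9 -1.3  1.4 -0.8  1.7  1.1 -2.2  0.9]
[ 5.64640294e+02 -1.67507251e+01 -1.28477104e-01] [-1.7 -0.7 -1.  -0.2  1.3 -0.7  1.4  0.8]
slide top [ 5.37863729e+02 -8.36162666e+01 -2.85543823e-01] [-0.4 -0.5  0.3  0.2  0.2  0.  -0.1  0.3]
slide side [ 5.37196279e+02 -8.46788462e+01 -3.19616641e-01] [-0.3 -0.6 -0.6  0.6  0.6  0.1  0.4 -0.1]
[537.55261966 -83.63689618  69.34643325]
```

>>> {"fn": "arm_command", "kwargs": {
  "plan": [
    [0, 0, 0, -0.15, 0],
    [0, -0.043, 0.038, 0, 0],
    [0, -0.043, 0.038, 0, 0],
    [0, -0.043, 0.038, 0, 0],
    [0, -0.043, 0.038, 0, 0],
    [0, -0.043, 0.038, 0, 0],
    [0, -0.043, 0.038, 0, 0],
    [0, -0.043, 0.038, 0, 0],
    [0, -0.043, 0.038, 0, 0],
    [0, -0.043, 0.038, 0, 0],
    [0, -0.043, 0.038, 0, 0],
    [0, -0.043, 0.038, 0, 0]
  ],
  "squeeze": 40
}}

```text
time_s: 3.9
eef_pos: [499.1, -20.4, 231.4]
ee_rot: [0.706, 0.046, 0.705, -0.046]
force: [-0.3, 0.5, -0.2]
grip_width: -0.001
```

>>> {"fn": "arm_command", "kwargs": {
  "plan": [
    [0, 0, 0, 0, 0],
    [0, 0, 0, 0, 0]
  ]
}}

```text
time_s: 4.15
eef_pos: [497.9, -18.2, 231.1]
ee_rot: [0.705, 0.046, 0.706, -0.046]
force: [-0.6, -0.5, -0.1]
grip_width: 0.001
```

Run:
```python
from h import *
from rig import ctrl
s=ctrl.sense(); c=ctrl.capture('wrist')
print(s['time_s'],s['eef_pos'],rot(s['ee_rot']).round(3).tolist(),s['force'],s['grip_width'])
import pickle; pickle.dump((s,c),open('w1.pkl','wb'))
cv2.imwrite('pics/w1.png',c['color'][:,:,::-1])
for q in('chamber_slide','rail','keeper','pocket','imager','dish'):
    print(q,[(round(d['score'],2),np.round(d['uv'],1).tolist(),onz(c,d['uv'],60,s).round(1).tolist()) for d in ctrl.place_of('wrist',q)])
```

```text
4.15 [497.92918829 -18.1705376  231.1496472 ] [[-0.001, 0.13, 0.992], [0.0, 0.992, -0.13], [-1.0, 0.0, -0.001]] [-0.62411254 -0.51471694 -0.12056953] 0.0009717546508388976
chamber_slide [(0.88, [231.8, 232.1], [[536.6, -83.7, 60.0]]), (0.79, [149.7, 55.3], [[349.3, -129.2, 60.0]]), (0.78, [250.5, 52.1], [[360.5, -33.8, 60.0]]), (0.38, [551.0, 242.1], [[598.5, 282.1, 60.0]])]
rail []
keeper [(0.86, [397.9, 292.0], [[638.5, 98.5, 60.0]])]
pocket [(0.78, [384.6, 306.9], [[657.3, 82.1, 60.0]])]
imager [(0.89, [291.3, 230.6], [[543.4, -18.2, 60.0]])]
dish [(0.91, [432.9, 185.2], [[511.8, 137.9, 60.0]])]
```

View pics/w1.png

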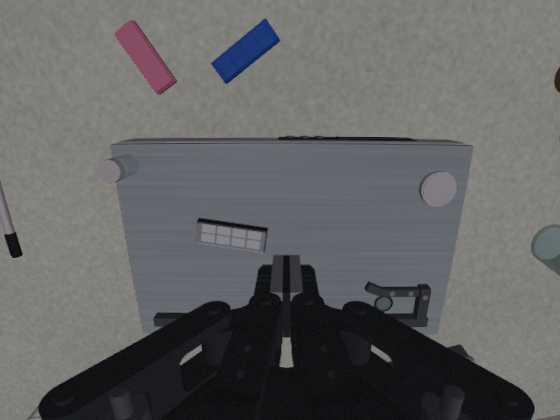

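The wrist view shows the slide at about (232,234). The left end of the rail is at (155–205,320), and the stop and keeper are around (365–430,285–325). I'll enlarge these to pick edges.

Run:
```python
import pickle,cv2,numpy as np
s,c=pickle.load(open('w1.pkl','rb')); im=c['color'][:,:,::-1]
a=cv2.resize(im[200:340,140:280],None,fx=5.6,fy=4.2,interpolation=cv2.INTER_CUBIC)
cv2.imwrite('pics/w1a.png',cv2.resize(im[205:335,135:285],None,fx=4,fy=4,interpolation=cv2.INTER_CUBIC))
cv2.imwrite('pics/w1b.png',cv2.resize(im[270:340,350:450],None,fx=6,fy=6,interpolation=cv2.INTER_CUBIC))
```

```text
(no output)
```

View pics/w1a.png

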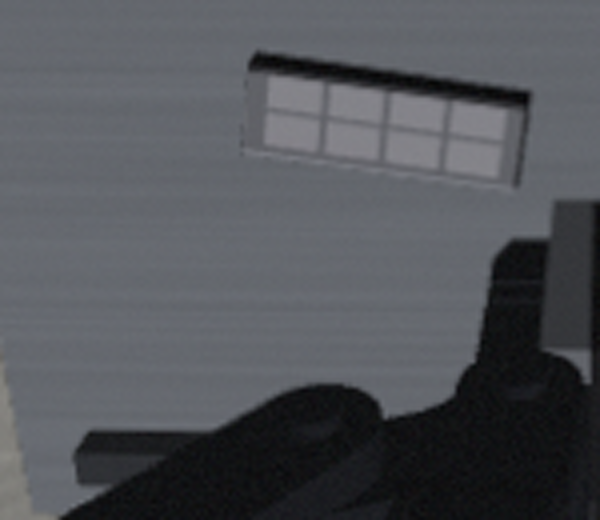

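View pics/w1b.png

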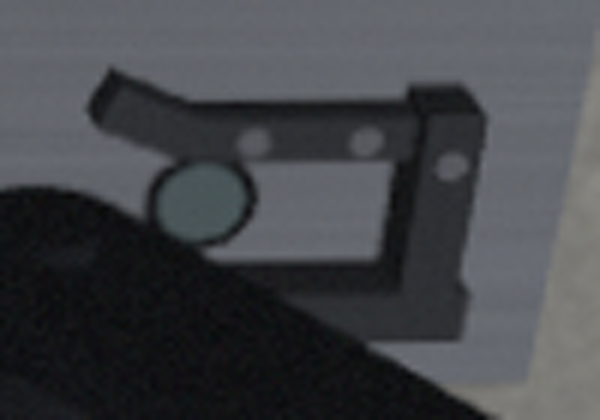

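Run:
```python
from h import *
import pickle
s,c=pickle.load(open('w1.pkl','rb'))
fa=lambda p:(np.array(p,float)+.5)/4-.5+np.array((135,205)); fb=lambda p:(np.array(p,float)+.5)/6-.5+np.array((350,270))
uv=np.array([fa((90,432)),fb((380,262)),fb((392,160)),fb((527,385))]); P=np.array([[85,-165,0],[85,150,0],[57,150,0],[120,190,0]],float)
print('pts z60',onz(c,uv,60,s).round(1).tolist())
def W(p,P,z=60): k,n=np.cos(p[2]),np.sin(p[2]); return P@np.array([[k,-n,0],[n,k,0],[0,0,1]]).T+[p[0],p[1],z]
q=least_squares(lambda p:(proj(c,W(p,P),s)-uv).ravel(),[565,-19,-.13],loss='soft_l1'); I=q.x; print('imager',I,q.fun.round(1))
# slide frame: base front corners & lid back top corners
sv=fa([(250,72),(530,94),(518,187),(242,153)])
Q=np.array([[-12,-37,14],[-12,37,14],[12,37,14],[12,-37,14]],float)
sb=fa([(257,53),(531,93)]); Qb=np.array([[-13,-38,4],[-13,38,9]],float)
q=least_squares(lambda p:(proj(c,W(p,Q),s)-sv).ravel(),[538,-84,-.2]); S=q.x; print('slide',S,q.fun.round(1))
k,n=np.cos(I[2]),np.sin(I[2]);R2=np.array([[k,n],[-n,k]])
print('slide in imager',R2@(S[:2]-I[:2]),S[2]-I[2],'tcp in imager',R2@(s['eef_pos'][:2]-I[:2]))
```

```text
pts z60 [[629.9, -195.6, 60.0], [671.8, 117.0, 60.0], [647.5, 119.1, 60.0], [708.3, 149.1, 60.0]]
imager [ 5.67735011e+02 -2.14355553e+01 -1.33777087e-01] [-0.5  0.1 -0.9  0.2  0.4 -2.3  1.2  2.1]
slide [ 5.36085958e+02 -8.22404635e+01 -2.43045502e-01] [-0.7 -0.5 -0.5  1.5  0.4 -1.2  0.9  0.1]
slide in imager [-23.25621112 -64.48292822] -0.10926841452925301 tcp in imager [-69.6176033   -6.07474535]
```

>>> {"fn": "arm_command", "kwargs": {
  "plan": [
    [0, -0.029, 0, 0, 0],
    [0, -0.029, 0, 0, 0],
    [0.04, 0, 0, 0, 0],
    [0.04, 0, 0, 0, 0],
    [0.04, 0, 0, 0, 0],
    [0.03, 0, 0, 0, 0],
    [0.01, 0, 0, 0, 0],
    [0.003, 0, 0, 0, 0],
    [0, 0, 0, 0, 0],
    [0.002, 0, 0, 0, 0],
    [0, 0, 0, 0, 0],
    [0, 0, 0, 0, 0]
  ]
}}

```text
time_s: 6.0
eef_pos: [490.9, -76.1, 66.5]
ee_rot: [0.706, 0.046, 0.705, -0.046]
force: [-0.2, 1.2, 0.1]
grip_width: 0.005
```

```bash
cat > look.py <<'E'
import sys
from h import *
from rig import ctrl
n=sys.argv[1]
s=ctrl.sense(); c=ctrl.capture('wrist'); cs=ctrl.capture('side'); ct=ctrl.capture('top')
print(s['time_s'],s['eef_pos'].round(1),s['force'].round(2),rot(s['ee_rot'])[:,2].round(3))
I=np.array([567,-21,-.132]); k,m=np.cos(I[2]),np.sin(I[2]);R2=np.array([[k,m],[-m,k]])
print('tcp in imager',(R2@(s['eef_pos'][:2]-I[:2])).round(1))
a=cv2.resize(c['color'],(560,420)); 
b=cv2.resize(cs['color'][150:290,180:330],None,fx=3,fy=3,interpolation=cv2.INTER_CUBIC)
t=cv2.resize(ct['color'][120:250,195:380],None,fx=3,fy=3,interpolation=cv2.INTER_CUBIC)
cv2.imwrite(f'pics/{n}w.png',a[:,:,::-1]); 
o=np.zeros((810,560,3),np.uint8); o[:420,:450]=b; o[420:,:555]=t
o=cv2.resize(o,(414,600),interpolation=cv2.INTER_AREA)
cv2.imwrite(f'pics/{n}s.png',o[:,:,::-1])
for cam,cc in(('side',cs),('top',ct),('wrist',c)):
    r=[(round(d['score'],2),onz(cc,d['uv'],60,s)[0][:2]) for d in ctrl.place_of(cam,'chamber_slide')]
    print(cam,[(a,(R2@(x-I[:2])).round(1).tolist()) for a,x in r])
E
python3 look.py a
```

```text
6.0 [490.9 -76.1  66.5] [-0.22  1.17  0.06] [ 0.992 -0.129  0.   ]
tcp in imager [-68.2 -64.6]
side [(0.83, [-221.6, 20.2]), (0.72, [-26.0, -57.6]), (0.53, [-218.6, -100.6])]
top [(0.59, [-208.4, -150.6])]
wrist [(0.61, [-192.8, -135.0]), (0.57, [-20.7, -67.7])]
```

View pics/aw.png

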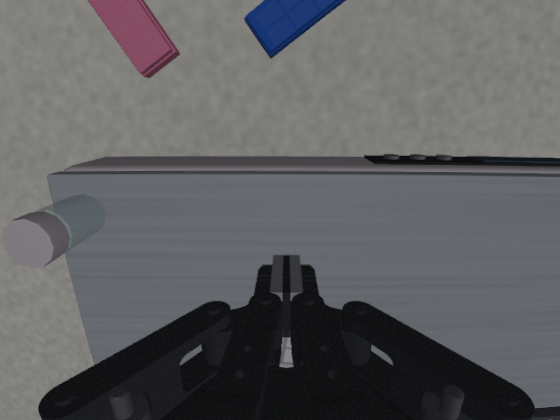

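View pics/as.png

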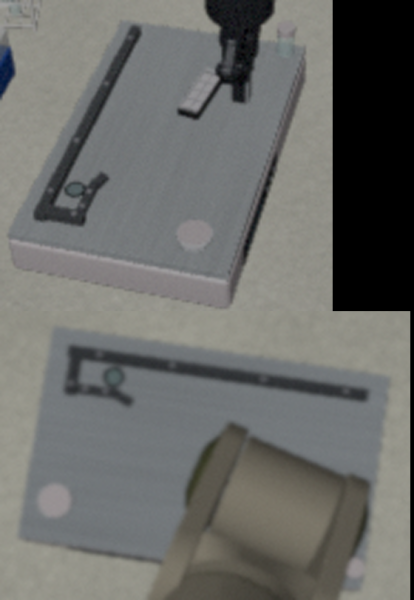

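>>> {"fn": "arm_command", "kwargs": {
  "plan": [
    [0.0015, 0, 0, 0, 0],
    [0, 0, 0.008, 0, 0],
    [0, 0, 0.008, 0, 0],
    [0, 0, 0.006, 0, 0],
    [0, 0, 0.006, 0, 0],
    [0, 0, 0.006, 0, 0],
    [0, 0, 0.006, 0, 0],
    [0, 0, 0.006, 0, 0],
    [0, 0, 0.006, 0, 0],
    [0, 0, 0.006, 0, 0],
    [0, 0, 0.006, 0, 0],
    [0, 0, 0, 0, 0]
  ]
}}

```text
time_s: 7.8
eef_pos: [554.5, -84.4, 64.7]
ee_rot: [0.706, 0.046, 0.706, -0.046]
force: [-0.3, 0.3, 0.2]
grip_width: 0.0
```

```bash
python3 look.py b
```

```text
7.8 [554.5 -84.4  64.7] [-0.3   0.28  0.17] [ 0.992 -0.129  0.   ]
tcp in imager [ -4.  -64.5]
side [(0.8, [-212.2, -93.0]), (0.57, [20.2, -58.8]), (0.56, [-221.7, 16.3]), (0.41, [-81.1, 405.6]), (0.34, [-76.4, 158.5])]
top [(0.75, [-206.8, -150.1])]
wrist []
```

View pics/bs.png

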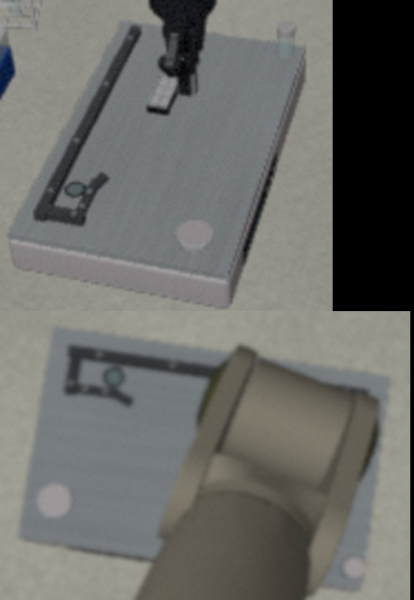

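>>> {"fn": "arm_command", "kwargs": {
  "plan": [
    [0, 0, 0.007, 0, 0],
    [0, 0, 0.007, 0, 0],
    [0, 0, 0.007, 0, 0],
    [0, 0, 0.007, 0, 0],
    [0, 0, 0.007, 0, 0],
    [0, 0, 0.007, 0, 0],
    [0, 0, 0.002, 0, 0],
    [0, 0, 0.002, 0, 0],
    [0, 0, 0, 0, 0]
  ]
}}

```text
time_s: 9.22
eef_pos: [599.8, -90.3, 64.8]
ee_rot: [0.706, 0.046, 0.706, -0.046]
force: [-0.3, -0.4, 0.2]
grip_width: -0.002
```

```bash
python3 look.py c
```

```text
9.225 [599.8 -90.3  64.8] [-0.3  -0.37  0.17] [ 0.992 -0.129 -0.   ]
tcp in imager [ 41.7 -64.4]
side [(0.82, [-222.1, 11.6]), (0.51, [-223.1, -88.5]), (0.5, [71.1, -69.4])]
top [(0.71, [-210.5, -150.6])]
wrist []
```

View pics/cs.png

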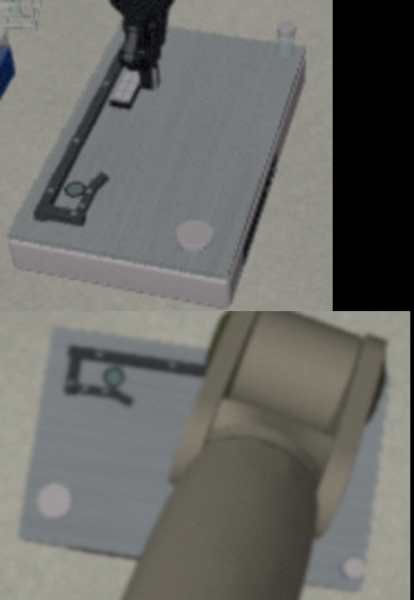

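>>> {"fn": "arm_command", "kwargs": {
  "plan": [
    [0, 0, 0.001, 0, 0],
    [0, 0, 0.001, 0, 0],
    [0, 0, 0.001, 0, 0],
    [0, 0, 0.001, 0, 0],
    [0, 0, 0, 0, 0]
  ]
}}

```text
time_s: 10.15
eef_pos: [603.8, -90.8, 64.8]
ee_rot: [0.706, 0.046, 0.706, -0.046]
force: [-0.2, 0.6, -0.4]
grip_width: 0.001
```

>>> {"fn": "arm_command", "kwargs": {
  "plan": [
    [0, 0, 0.001, 0, 0],
    [0, 0, 0.0005, 0, 0],
    [0, 0, 0, 0, 0]
  ]
}}

```text
time_s: 10.52
eef_pos: [605.3, -91.0, 64.8]
ee_rot: [0.706, 0.046, 0.706, -0.046]
force: [-0.0, -0.8, -1.0]
grip_width: -0.001
```

>>> {"fn": "arm_command", "kwargs": {
  "plan": [
    [0, 0, 0.001, 0, 0],
    [0, 0, 0, 0, 0]
  ]
}}

```text
time_s: 10.78
eef_pos: [605.9, -91.1, 64.7]
ee_rot: [0.705, 0.046, 0.706, -0.046]
force: [-2.3, 0.8, 0.8]
grip_width: -0.0
```

>>> {"fn": "arm_command", "kwargs": {
  "plan": [
    [0, 0, 0.001, 0, 0],
    [0, 0, 0, 0, 0],
    [0, 0, 0, 0, 0]
  ]
}}

```text
time_s: 11.15
eef_pos: [606.1, -91.0, 64.5]
ee_rot: [0.704, 0.046, 0.707, -0.046]
force: [-7.9, 0.9, 3.2]
grip_width: -0.002
```

Run:
```python
from h import *
from rig import ctrl
s=ctrl.sense(); c=ctrl.capture('side'); print(s['eef_pos'],s['force'])
cv2.imwrite('pics/d.png',cv2.resize(c['color'][150:250,180:300,::-1],None,fx=6,fy=6,interpolation=cv2.INTER_CUBIC))
```

```text
[606.07862698 -91.04804456  64.4943215 ] [-7.89757079  0.92132084  3.16337175]
```

View pics/d.png

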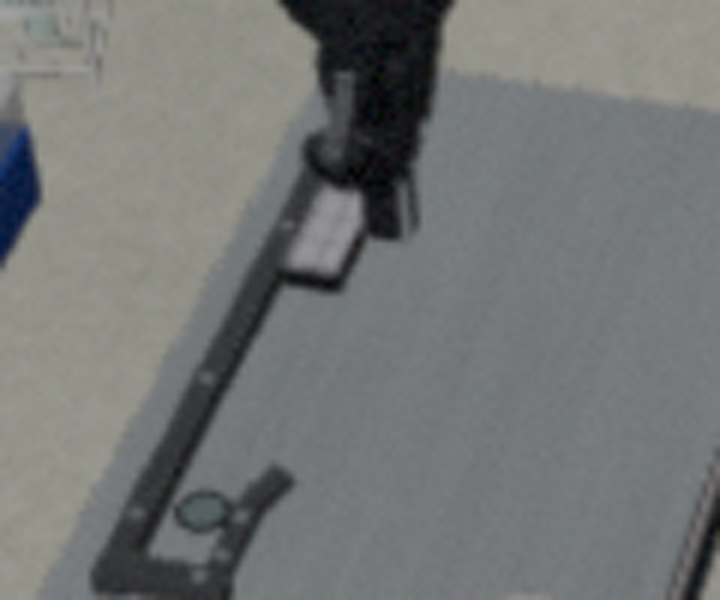

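>>> {"fn": "arm_command", "kwargs": {
  "plan": [
    [0, 0, -0.005, 0, 0],
    [0, 0, -0.012, 0, 0],
    [0, -0.025, 0, 0, 0],
    [0, -0.025, 0, 0, 0],
    [0, -0.018, 0, 0, 0],
    [0, 0, 0, 0, 0]
  ]
}}

```text
time_s: 11.95
eef_pos: [581.6, -157.4, 64.8]
ee_rot: [0.706, 0.046, 0.705, -0.046]
force: [-0.2, -0.1, 0.5]
grip_width: -0.0
```

```bash
python3 look.py e
```

```text
11.95 [ 581.6 -157.4   64.8] [-0.16 -0.15  0.52] [ 0.991 -0.131  0.001]
tcp in imager [  32.4 -133.3]
side [(0.86, [-215.5, 10.3]), (0.51, [-221.0, -86.0]), (0.47, [68.2, -50.6])]
top [(0.55, [75.3, -58.9])]
wrist [(0.7, [69.7, -64.9])]
```

View pics/es.png

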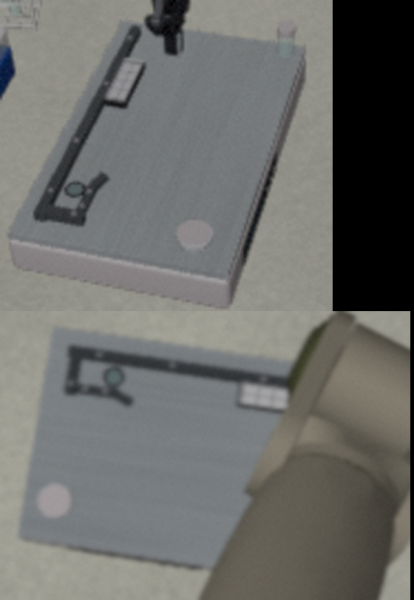

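View pics/ew.png

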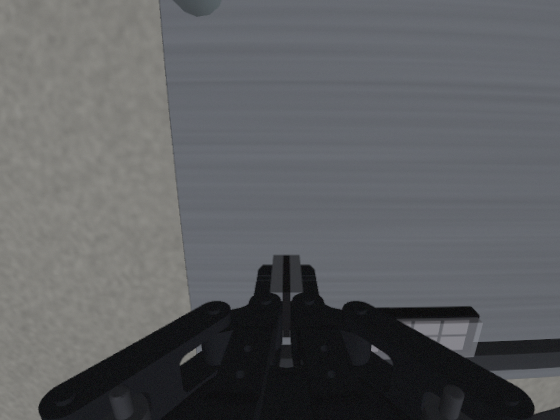

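>>> {"fn": "arm_command", "kwargs": {
  "plan": [
    [0, 0, 0.018, 0, 0],
    [0, 0, 0.017, 0, 0],
    [0, 0, 0, 0, 0],
    [0, 0.004, 0, 0, 0],
    [0, 0.004, 0, 0, 0],
    [0, 0.004, 0, 0, 0],
    [0, 0.004, 0, 0, 0],
    [0, 0.004, 0, 0, 0],
    [0, 0.004, 0, 0, 0],
    [0, 0, 0, 0, 0]
  ]
}}

```text
time_s: 13.5
eef_pos: [619.4, -136.9, 64.8]
ee_rot: [0.706, 0.046, 0.706, -0.046]
force: [0.1, 0.6, -0.5]
grip_width: -0.002
```

```bash
python3 look.py f
```

```text
13.5 [ 619.4 -136.9   64.8] [ 0.06  0.65 -0.51] [ 0.992 -0.129 -0.   ]
tcp in imager [  67.2 -108. ]
side [(0.79, [77.3, -51.7]), (0.68, [-216.6, 8.0]), (0.57, [-223.8, -101.8]), (0.3, [84.8, -13.0]), (0.19, [-205.5, 372.9])]
top [(0.65, [78.1, -58.0]), (0.52, [-204.2, -148.3])]
wrist [(0.6, [70.5, -59.4])]
```

View pics/fs.png

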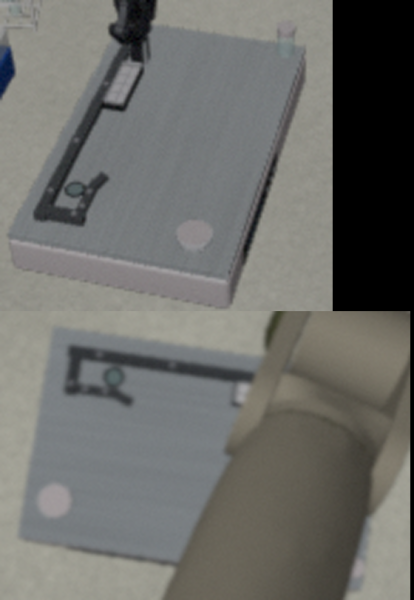

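View pics/fw.png

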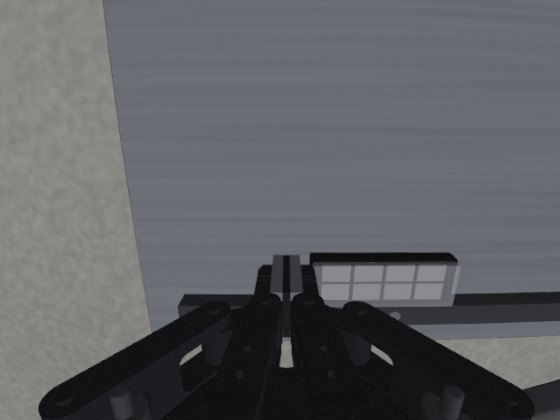

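>>> {"fn": "arm_command", "kwargs": {
  "plan": [
    [0, 0.005, 0, 0, 0],
    [0, 0.005, 0, 0, 0],
    [0, 0.005, 0.0003, 0, 0],
    [0, 0.005, 0.0003, 0, 0],
    [0, 0.005, 0.0003, 0, 0],
    [0, 0.005, 0.0003, 0, 0],
    [0, 0.005, 0.0003, 0, 0],
    [0, 0, 0, 0, 0]
  ]
}}

```text
time_s: 14.8
eef_pos: [625.5, -102.3, 64.8]
ee_rot: [0.706, 0.046, 0.706, -0.046]
force: [0.1, 0.3, -0.6]
grip_width: -0.003
```

```bash
python3 look.py g
```

```text
14.8 [ 625.5 -102.3   64.8] [ 0.12  0.27 -0.64] [ 0.992 -0.129 -0.   ]
tcp in imager [ 68.7 -72.9]
side [(0.79, [64.1, -24.4]), (0.7, [57.9, 117.9]), (0.61, [-223.2, 3.9]), (0.5, [-52.1, -311.9])]
top [(0.88, [-207.0, -149.9]), (0.61, [-186.9, 310.2])]
wrist [(0.77, [70.5, -23.6])]
```

View pics/gw.png

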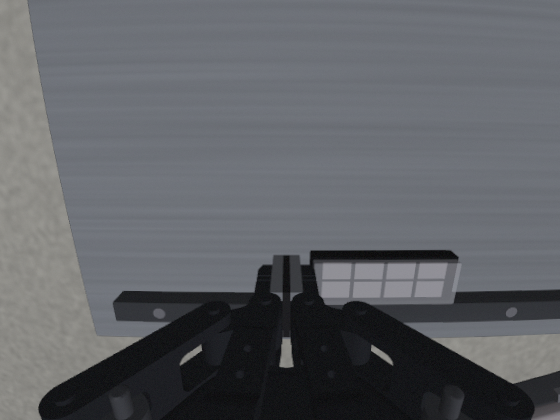

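>>> {"fn": "arm_command", "kwargs": {
  "plan": [
    [0, 0.006, 0.0002, 0, 0],
    [0, 0.006, 0.0002, 0, 0],
    [0, 0.006, 0.0002, 0, 0],
    [0, 0.006, 0.0002, 0, 0],
    [0, 0.006, 0.0002, 0, 0],
    [0, 0.006, 0.0002, 0, 0],
    [0, 0.006, 0.0002, 0, 0],
    [0, 0.006, 0, 0, 0],
    [0, 0.006, 0, 0, 0],
    [0, 0.006, 0, 0, 0],
    [0, 0.006, 0, 0, 0],
    [0, 0, 0, 0, 0]
  ]
}}

```text
time_s: 16.6
eef_pos: [635.4, -37.0, 64.8]
ee_rot: [0.706, 0.046, 0.706, -0.046]
force: [0.2, -0.2, 0.3]
grip_width: 0.001
```

```bash
python3 look.py i
```

```text
16.6 [635.4 -37.   64.8] [ 0.2  -0.19  0.31] [ 0.992 -0.129 -0.   ]
tcp in imager [69.9 -6.8]
side [(0.69, [77.1, 40.7]), (0.57, [-211.7, 7.7]), (0.52, [-216.4, -90.9])]
top [(0.88, [-209.0, -152.8]), (0.58, [-211.3, -49.1])]
wrist [(0.81, [71.4, 43.2])]
```

View pics/iw.png

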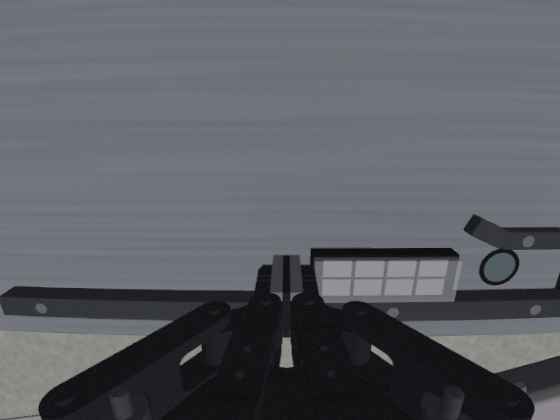

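View pics/is.png

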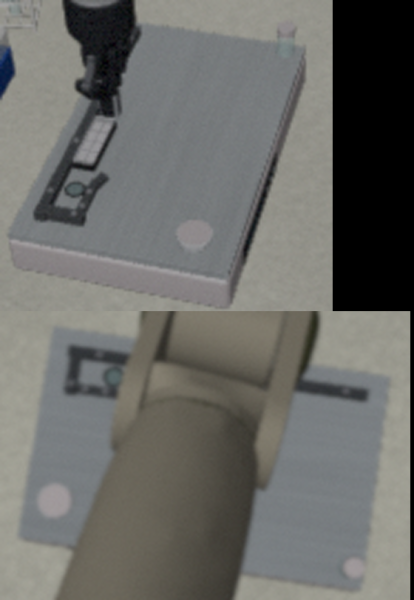

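>>> {"fn": "arm_command", "kwargs": {
  "plan": [
    [0, 0.006, 0, 0, 0],
    [0, 0.006, 0, 0, 0],
    [0, 0.006, 0.0002, 0, 0],
    [0, 0.006, 0, 0, 0],
    [0, 0.006, 0.0002, 0, 0],
    [0, 0.006, 0, 0, 0],
    [0, 0.006, 0, 0, 0],
    [0, 0.006, 0, 0, 0],
    [0, 0.005, 0, 0, 0],
    [0, 0.004, 0, 0, 0],
    [0, 0.003, 0, 0, 0],
    [0, 0, 0, 0, 0]
  ]
}}

```text
time_s: 18.4
eef_pos: [643.5, 22.1, 64.8]
ee_rot: [0.706, 0.046, 0.706, -0.046]
force: [0.2, -0.4, 1.7]
grip_width: 0.0
```

```bash
python3 look.py j
```

```text
18.4 [643.5  22.1  64.8] [ 0.17 -0.37  1.67] [ 0.992 -0.129 -0.   ]
tcp in imager [70.2 52.8]
side [(0.8, [-220.4, -89.5]), (0.66, [68.7, 107.4]), (0.58, [-220.7, 15.1])]
top [(0.62, [-205.9, -148.3]), (0.53, [-207.6, -55.0])]
wrist [(0.83, [69.3, 101.6])]
```

View pics/jw.png

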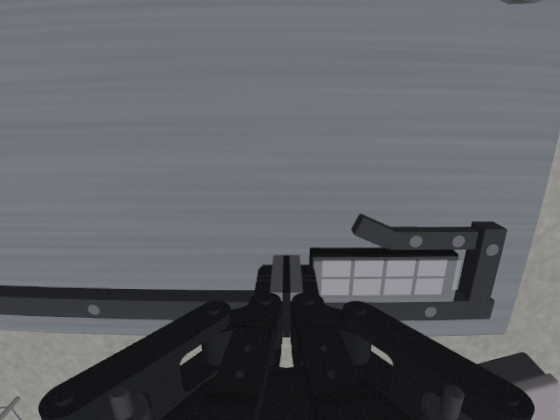

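>>> {"fn": "arm_command", "kwargs": {
  "plan": [
    [0, 0.002, 0, 0, 0],
    [0, 0.002, 0, 0, 0],
    [0, 0.002, 0, 0, 0],
    [0, 0.001, 0, 0, 0],
    [0, 0, 0, 0, 0]
  ]
}}

```text
time_s: 19.32
eef_pos: [644.4, 29.1, 64.8]
ee_rot: [0.706, 0.046, 0.706, -0.046]
force: [-0.3, -0.9, 0.5]
grip_width: -0.001
```

>>> {"fn": "arm_command", "kwargs": {
  "plan": [
    [0, 0.001, 0, 0, 0],
    [0, 0.001, 0, 0, 0],
    [0, 0, 0, 0, 0]
  ]
}}

```text
time_s: 19.7
eef_pos: [644.7, 31.0, 64.8]
ee_rot: [0.706, 0.046, 0.706, -0.046]
force: [-0.0, -0.1, 0.3]
grip_width: -0.003
```

>>> {"fn": "arm_command", "kwargs": {
  "plan": [
    [0, 0.001, 0, 0, 0],
    [0, 0, 0, 0, 0]
  ]
}}

```text
time_s: 19.95
eef_pos: [644.8, 31.4, 64.8]
ee_rot: [0.706, 0.046, 0.706, -0.046]
force: [-0.9, -4.3, -0.1]
grip_width: -0.001
```

Stop contact (-4 N). One more millimetre to make sure it is seated, then check.

>>> {"fn": "arm_command", "kwargs": {
  "plan": [
    [0, 0.001, 0, 0, 0],
    [0, 0.001, 0, 0, 0],
    [0, 0, 0, 0, 0],
    [0, 0, 0, 0, 0]
  ]
}}

```text
time_s: 20.45
eef_pos: [645.0, 31.8, 64.9]
ee_rot: [0.705, 0.045, 0.706, -0.047]
force: [-2.2, -10.9, 0.7]
grip_width: -0.003
```

```bash
python3 look.py k
python3 - <<'E'
import cv2
i=cv2.imread('pics/kw.png'); cv2.imwrite('pics/kc.png',cv2.resize(i[200:340,270:470],None,fx=4,fy=4,interpolation=cv2.INTER_CUBIC))
E
```

```text
20.45 [645.   31.8  64.9] [ -2.23 -10.87   0.7 ] [ 0.992 -0.13  -0.   ]
tcp in imager [70.4 62.6]
side [(0.79, [-216.8, 9.0]), (0.73, [-221.1, -94.8]), (0.5, [69.3, 116.2])]
top [(0.88, [-201.4, -50.5]), (0.64, [-205.5, -150.6]), (0.59, [-6.6, 7.2])]
wrist [(0.87, [70.2, 110.8])]
```

View pics/kc.png

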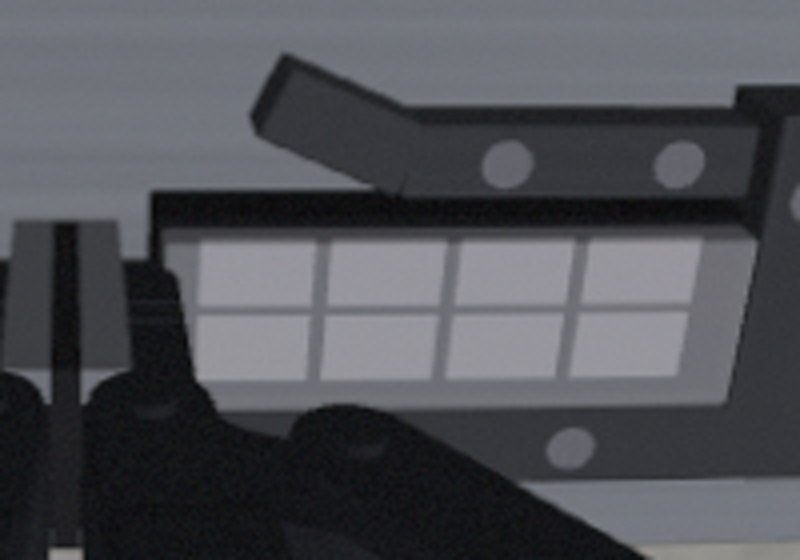

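The slide is fully home: the stop pushes back with 11 N, and TCP y is 62.6 against the 62.7 predicted. I'll back straight off along -y, then lift away.

>>> {"fn": "arm_command", "kwargs": {
  "plan": [
    [0, -0.002, 0, 0, 0],
    [0, -0.004, 0, 0, 0],
    [0, -0.012, -0.002, 0, 0],
    [0, -0.02, 0, 0, 0],
    [-0.04, 0, 0, 0, 0],
    [-0.05, 0, 0, 0, 0],
    [-0.05, 0, 0, 0, 0],
    [0, -0.03, -0.04, 0, 0],
    [0, -0.03, -0.05, 0, 0],
    [0, -0.03, -0.05, 0, 0],
    [0, 0, 0, 0, 0],
    [0, 0, 0, 0, 0]
  ]
}}

```text
time_s: 22.25
eef_pos: [488.2, -75.4, 205.3]
ee_rot: [0.706, 0.046, 0.705, -0.046]
force: [0.3, -0.6, -0.1]
grip_width: -0.004
```

```bash
python3 look.py l
python3 - <<'E'
import cv2,numpy as np
i=cv2.imread('pics/lw.png'); s=cv2.imread('pics/ls.png')
a=cv2.resize(i[180:400,300:500],(560,600),interpolation=cv2.INTER_CUBIC)
cv2.imwrite('pics/lc.png',a)
E
```

```text
22.25 [488.2 -75.4 205.3] [ 0.31 -0.6  -0.13] [ 0.991 -0.13   0.001]
tcp in imager [-71.  -64.3]
side [(0.79, [-222.9, 9.3]), (0.64, [68.9, 119.2]), (0.59, [-220.0, -89.4])]
top [(0.62, [69.6, 110.8])]
wrist [(0.84, [65.5, 107.0]), (0.83, [-199.4, -145.0]), (0.73, [-204.3, -52.8])]
```

View pics/lw.png

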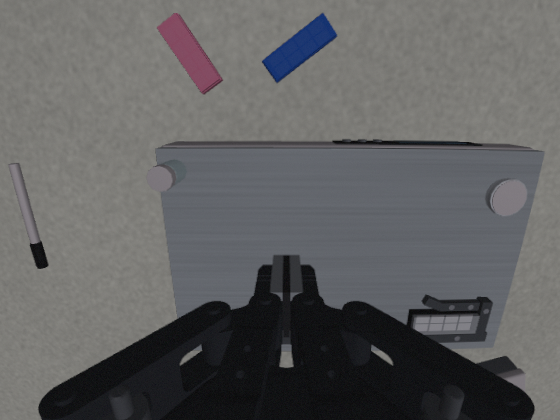

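View pics/lc.png

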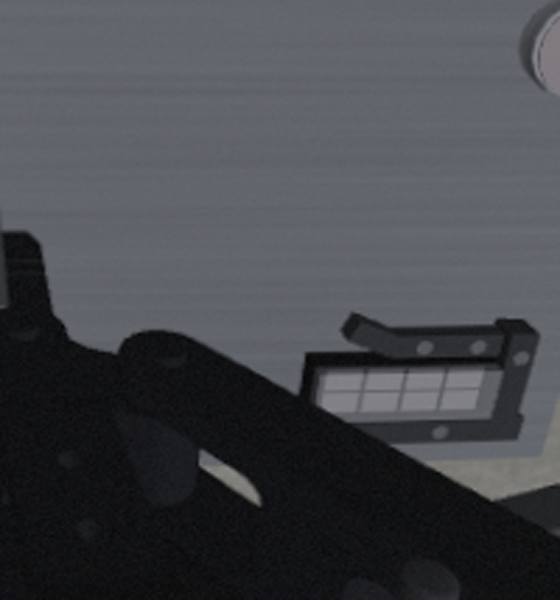

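View pics/ls.png

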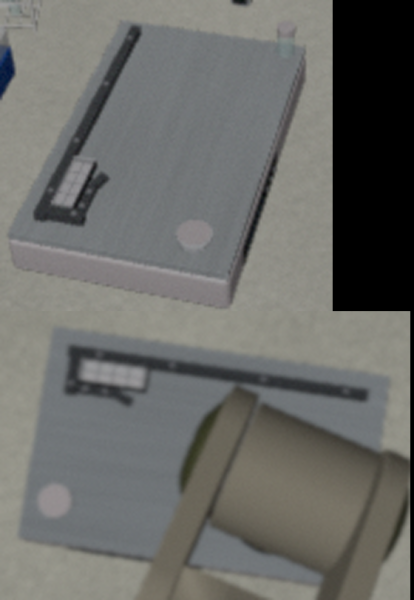

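All three views show the slide seated against rail and stop. The hand is clear and the vial, dish and pen have not moved.

```bash
python3 -c "
from rig import ctrl
print(ctrl.finish_job()); print(ctrl.sense()['time_s'])"
```

```text
the job is handed in; nothing more can be done
None
the job is handed in; nothing more can be done
```

The chamber slide is loaded in the corner pocket, and the job was handed in at about 22.4 s of the 48 s allowed. The system gave no verdict.

**What I did:** With the fingers shut, I pushed the slide's long side back flat against the rail, stopping at about 8 N. I then pushed its end along the rail, leaning slightly towards the rail, until the end stop pushed back with about 11 N. After that I backed off, lifted and moved the hand well clear.

**Last checks:**
- **Slide position:** The top, side and wrist views all show the slide parallel to the rail, with no visible gap to the rail or the stop. The hand was at the position I had predicted for a home slide, to within 0.1 mm.
- **Network readings:** In the last pictures the networks' slide positions differed from the home point by up to 7 mm. They were (69.6, 110.8) from the top camera, (68.9, 119.2) from the side and (65.5, 107.0) from the wrist, against (72, 112). My fits of the fixed imager differed between cameras by about 5 mm too, so I relied on the contact forces and pictures instead.
- **Bystanders:** The deck vial and dish looked unmoved in the last pictures, and the pen undisturbed. I did not look at the beaker, bottle and bench vials again, but the arm's low moves were all over the deck, far from them.

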